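Set out four containers in the serving rack in reverse order

ROBOT

A 6-joint arm with a two-finger parallel gripper is mounted at the origin on the work surface. World frame = base frame: x ahead of the robot, y to its left, z up, the work surface at z = 0. Lengths are in m, angles in degrees, forces in N, time in s.
With the tool pointing down it reaches from about 0.35 to 0.85 m from the base axis. Payload 8.1 kg.
Tool frame: the origin (TCP) lies at the very end of the fingers, on their centre line; the grasp point (between the pads) lies 19 mm behind it; z points along the fingers, y is the line along which they close (so a half turn about z gives the same grasp; the last joint's range is limited). The gripper opens to 85 mm and grips with 20 to 120 N. Pads are 22 mm wide; open, the fingers measure 114 mm over their backs; the gripper's body (76 mm by 85 mm) begins 54 mm behind the grasp point. The pads swing forward as they close: fully open they stand 13 mm farther back than shut.
Start: joints at [63.002, 7.471, 85.268, -0, 87.261, -4.893], TCP at [0.226, 0.556, 0.231] pointing down, gripper open.
Joint ranges: [-169.43, 169.43], [-51.17, 129.36], [1.28, 143.12], [-76.62, 256.62], [0, 156.53], [-152.29, 152.29]. Speed limits (degrees/s): [136.94, 136.94, 159.86, 180, 180, 180].

INTERFACE

Orientations are given as a 3x3 rotation matrix whose columns are the frame's x, y, z axes.
In Python, from plant import readout, vision, sign_off gives the robot as it stands. The module is installed in compiled form; this text tells all that it offers.
- The arm moves only by the tool carry_out, never from a script. Its argument "steps" is a list of rows, each a list of 6 numbers: the shift along the world's x, y, z each as a share of 0.06 m, from -1 to 1, then the turn, a rotation vector about the world's x, y, z each as a share of 0.15 rad, from -1 to 1. In form: [[dx, dy, dz, rx, ry, rz], ...]. A call has 1 to 12 rows; each row shifts and turns the commanded pose from where the row before left it; what a row does not reach is not made up. A row lasts 1/8 s, in which the tool goes at most 62.5 mm and 10.7 degrees, less where a joint would pass 70% of its speed; a pose out of reach is approached as far as the arm can. A call with a number of a shift or a turn outside -1 to 1 is refused whole. A call with a gripper value outside its range is refused whole. "fingers" is the opening, from 0 (shut) to 1 (fully open), set as the call begins (left out, the last holds). The fingers move at their own pace and stop on an object; "grip_force" is the grip in N (left out, the last holds). Time passes only in rows, so rows that do not move let the fingers close. It gives the time, the measured TCP pose, the force, the opening and the grip force at its end, in the units of the state.
- readout.read_state(): the state, without advancing time (a new reading comes with each control period).
- vision.capture(name): name is "scene" or "top" or "wrist"; returns a dict with "image" (400x640x3 uint8, red, green, blue), "depth" (400x640 float32, m along the optical axis (not along the pixel's ray), 0 where there is no reading), "camera_matrix" (3x3 intrinsics, pixels), "T" (4x4, takes a point from camera to world coordinates); the wrist camera has in their place "tool_from_camera" (4x4, takes a point from camera to tool coordinates, whose origin is the TCP and whose axes are the flange's). Camera axes: x right, y down, z forward; pixel columns grow to the right and rows downward; lengths in m; the calibration is good to about 2 mm. A picture is of the moment at which its call begins: read the wrist's pose just before it.
- sign_off(): hands the job in; it is judged then, once.
The state is a dict: "time": time; "joints": joint angles; "qvel": joint speeds; "effort": joint torques, N m; "tool_pos": TCP position; "ee_rot": TCP orientation; "ft_force": force on the tool from outside, world axes, zero at the start; "wrist_torque": the same for the moment, N m; "gripper_width": finger opening in m; "grip_force": force on a finger pad.
Only numpy, scipy, OpenCV 4.12 (cv2) and the standard library are available. Lean on these libraries where they do the work, as an engineer would, in place of code of your own. Each camera call takes 0.05 s, during which the arm holds its last target. There are 200 camera calls.

TASK

Move the bottle, the can, the jar and the square tin from the holders on the metal delivery rail into the wooden serving rack, one in each compartment, in reverse order: whatever now stands farthest left on the rail goes into the rack's right-hand compartment, the next one beside it, and so on (left and right as the robot sees them), so that the guests across the table see the row as it was delivered. Keep them from tipping over, set them down rather than drop them, and leave all four standing upright on the floor of the rack.

Things in the scene. Friction and masses are not known exactly. Their poses are not given: they have to be found in the camera images.
- bottle: small green glass bottle, 125 mm tall, about 0.25 kg: round body 54 mm in diameter up to z = 68 mm, sloping shoulder up to 94 mm, then a neck 26 mm in diameter and a round white cap 30 mm in diameter from z = 99 to 125 mm; grip it by the cap. Loose, z up the axis, origin at the centre of the underside.
- can: plain aluminium drinks can, 115 mm tall, 53 mm in diameter (straight from z = 6 to 108 mm), about 0.3 kg. Loose, z up the axis, origin at the centre of the underside.
- jar: squat amber jar with a flat round steel lid, 95 mm tall, about 0.28 kg: body 58 mm in diameter up to z = 75 mm, lid 58 mm in diameter from z = 79 to 95 mm (lid fixed on). Loose, z up the axis, origin at the centre of the underside.
- caddy: square grey tin, 46 x 46 mm and 85 mm tall, with a dark round stopper on top, 36 mm in diameter, from z = 85 to 109 mm (fixed on; grip it by the stopper), about 0.22 kg. Its yaw is within 0.3 rad of the rail's. Loose, z up the axis, origin at the centre of the underside.
- holder_bottle: the holder in which the bottle starts: fixed white open square tray, 74 x 74 x 20 mm, walls and floor 3 mm thick, on the delivery rail. Origin: centre of its underside, 6 mm above the table; same yaw as the rail. The bottle stands on its floor (9 mm above the table), within 3 mm of its middle.
- holder_can: the holder in which the drinks can starts: fixed white open square tray, 74 x 74 x 20 mm, walls and floor 3 mm thick, on the delivery rail. Origin: centre of its underside, 6 mm above the table; same yaw as the rail. The drinks can stands on its floor (9 mm above the table), within 3 mm of its middle.
- holder_jar: the holder in which the jar starts: fixed white open square tray, 74 x 74 x 20 mm, walls and floor 3 mm thick, on the delivery rail. Origin: centre of its underside, 6 mm above the table; same yaw as the rail. The jar stands on its floor (9 mm above the table), within 3 mm of its middle.
- holder_caddy: the holder in which the square tin starts: fixed white open square tray, 74 x 74 x 20 mm, walls and floor 3 mm thick, on the delivery rail. Origin: centre of its underside, 6 mm above the table; same yaw as the rail. The square tin stands on its floor (9 mm above the table), within 3 mm of its middle.
- rail: delivery rail: fixed aluminium plate 88 x 324 x 6 mm on the table, left or right of the rack. The holders stand on it in a row at y = +120, +40, -40, -120 mm (within 3 mm), in changing order. Origin: centre of the underside. Yaw within 0.3 rad of zero: +y is to the robot's left, +x away from it. Close the fingers along x, across the row, to miss the neighbours.
- rack: serving rack: fixed low wooden tray 88 x 324 x 22 mm on the table, walls and floor 4 mm thick, empty at the start: four compartments in a row, centred at x = 0, y = +120, +40, -40, -120 mm, each 80 (x) by 76 (y) mm inside, 18 mm deep. Origin: centre of the underside. Yaw within 0.3 rad of zero: +y is to the robot's left, +x away from it.

How it is judged (in metres and radians):
At the end, for the whole second after the job is handed in: Each container stands upright (within 0.1 rad), at rest, on the floor of the rack (underside below 9 mm in the rack's frame), within 17 mm in rack x and y of the centre of the compartment that mirrors its holder's place on the rail (rack y = minus rail y) (((y of holder_bottle in the frame of rail between 0.1 and 0.14 m and y of bottle in the frame of rack between -0.137 and -0.103 m) or (y of holder_bottle in the frame of rail between 0.02 and 0.06 m and y of bottle in the frame of rack between -0.057 and -0.023 m) or (y of holder_bottle in the frame of rail between -0.06 and -0.02 m and y of bottle in the frame of rack between 0.023 and 0.057 m) or (y of holder_bottle in the frame of rail between -0.14 and -0.1 m and y of bottle in the frame of rack between 0.103 and 0.137 m)) and x of bottle in the frame of rack between -0.017 and 0.017 m and z of each of bottle, can, jar, caddy in the frame of rack below 0.009 m and angle between each of bottle, can, jar, caddy's own z axis and vertical below 0.1 rad and linear speed of each of bottle, can, jar, caddy below 0.02 m/s and angular speed of each of bottle, can, jar, caddy below 0.1 rad/s and ((y of holder_can in the frame of rail between 0.1 and 0.14 m and y of can in the frame of rack between -0.137 and -0.103 m) or (y of holder_can in the frame of rail between 0.02 and 0.06 m and y of can in the frame of rack between -0.057 and -0.023 m) or (y of holder_can in the frame of rail between -0.06 and -0.02 m and y of can in the frame of rack between 0.023 and 0.057 m) or (y of holder_can in the frame of rail between -0.14 and -0.1 m and y of can in the frame of rack between 0.103 and 0.137 m)) and x of can in the frame of rack between -0.017 and 0.017 m and ((y of holder_jar in the frame of rail between 0.1 and 0.14 m and y of jar in the frame of rack between -0.137 and -0.103 m) or (y of holder_jar in the frame of rail between 0.02 and 0.06 m and y of jar in the frame of rack between -0.057 and -0.023 m) or (y of holder_jar in the frame of rail between -0.06 and -0.02 m and y of jar in the frame of rack between 0.023 and 0.057 m) or (y of holder_jar in the frame of rail between -0.14 and -0.1 m and y of jar in the frame of rack between 0.103 and 0.137 m)) and x of jar in the frame of rack between -0.017 and 0.017 m and ((y of holder_caddy in the frame of rail between 0.1 and 0.14 m and y of caddy in the frame of rack between -0.137 and -0.103 m) or (y of holder_caddy in the frame of rail between 0.02 and 0.06 m and y of caddy in the frame of rack between -0.057 and -0.023 m) or (y of holder_caddy in the frame of rail between -0.06 and -0.02 m and y of caddy in the frame of rack between 0.023 and 0.057 m) or (y of holder_caddy in the frame of rail between -0.14 and -0.1 m and y of caddy in the frame of rack between 0.103 and 0.137 m)) and x of caddy in the frame of rack between -0.017 and 0.017 m); the robot touches nothing.
It fails at once if a container is tipped over (more than 40 degrees from upright) (angle between any of bottle, can, jar, caddy's own z axis and vertical above 0.7 rad).
It fails at once if a container over the rack is let go while its underside is still more than 16 mm above the compartment floor ((horizontal distance between bottle and rack below 0.2 m and z of bottle in the frame of rack above 0.02 m and contact force between bottle and anything else below 0.05 N) or (horizontal distance between can and rack below 0.2 m and z of can in the frame of rack above 0.02 m and contact force between can and anything else below 0.05 N) or (horizontal distance between jar and rack below 0.2 m and z of jar in the frame of rack above 0.02 m and contact force between jar and anything else below 0.05 N) or (horizontal distance between caddy and rack below 0.2 m and z of caddy in the frame of rack above 0.02 m and contact force between caddy and anything else below 0.05 N)).
It also fails if it takes over 102 s, if anything falls off the work surface, if the arm or the gripper's body presses on something with over 40 N, if the wrist force passes 120 N, or if a joint passes its speed limit or range.

## Working session

There is one attempt and no reset: what is moved stays moved. The work goes in short steps, Python scripts to look and compute and a tool call to move; the robot and the scene stay as the last step left them, time stands still between calls to the robot, and variables do not carry over. Pictures are saved under pics/ and viewed, at most 14 in all, crops included, and the job is handed in when it is done.

Besides the shell and the picture viewer there is one more tool, called after "Call:" in YAML: its name, and indented under it one key for each argument. carry_out: Moves the arm, as the interface text tells. Its arguments: {"type":"object","properties":{"steps":{"type":"array"},"fingers":{"type":"number"},"grip_force":{"type":"number"}},"required":["steps"]}

```bash
mkdir -p pics; python3 - <<'E'
from plant import readout, vision
import cv2, numpy as np
s=readout.read_state(); print({k:np.round(s[k],3).tolist() for k in s})
for n in ("scene","top"):
    c=vision.capture(n); cv2.imwrite(f"pics/{n}0.png",c["image"][...,::-1]); np.savez(f"{n}0.npz",**c)
    print(n,c["camera_matrix"].round(1).tolist(),c["T"].round(3).tolist())
E
```

```text
{'time': 0.0, 'joints': [63.001, 7.514, 85.329, -0.0, 87.261, -4.894], 'qvel': [0.091, -0.0, 0.079, -0.04, 0.034, 0.009], 'effort': [-0.0, -56.941, -50.055, -0.001, 0.015, -0.0], 'tool_pos': [0.226, 0.555, 0.23], 'ee_rot': [[-0.927, 0.376, -0.001], [0.376, 0.927, -0.002], [0.0, -0.002, -1.0]], 'ft_force': [0.043, 0.007, 0.417], 'wrist_torque': [-0.017, -0.023, 0.056], 'grip_force': 0.0, 'gripper_width': 0.085}
scene [[373.5, 0.0, 315.4], [0.0, 373.5, 195.5], [0.0, 0.0, 1.0]] [[-0.839, 0.468, -0.279, 0.8], [0.544, 0.712, -0.444, 0.421], [-0.009, -0.524, -0.851, 0.851], [0.0, 0.0, 0.0, 1.0]]
top [[416.1, 0.0, 322.6], [0.0, 416.1, 197.8], [0.0, 0.0, 1.0]] [[0.019, -0.995, 0.103, 0.423], [-1.0, -0.017, 0.024, -0.019], [-0.022, -0.103, -0.994, 0.96], [0.0, 0.0, 0.0, 1.0]]
```

View pics/top0.png

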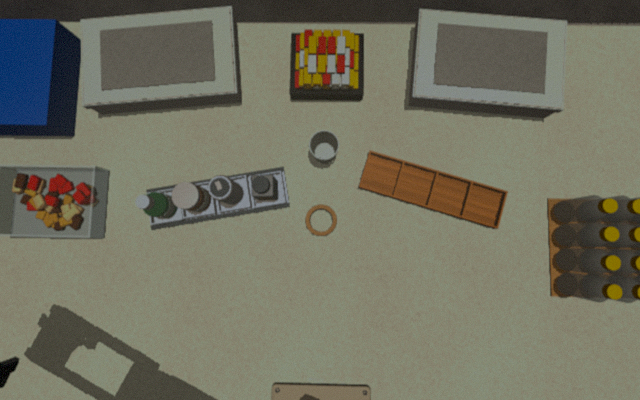

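View pics/scene0.png

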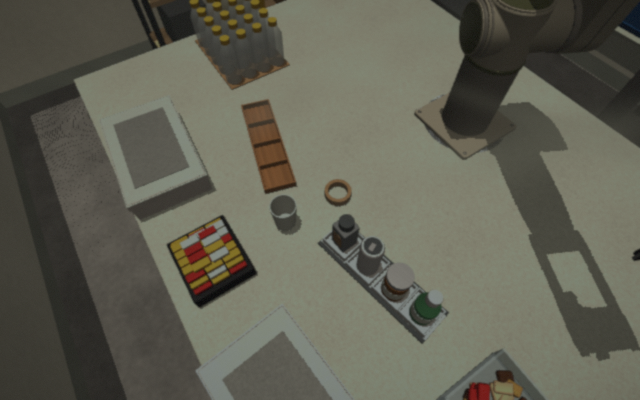

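The top view shows, left to right on the rail: bottle (143,202), jar (186,196), can (221,188), tin (262,185). The rack is empty at about (432,190). A loose cup (323,150) and a ring (320,220) lie between them.

```bash
cat > meas.py <<'E'
import numpy as np, cv2
def cloud(c):
    K,T,d=c["camera_matrix"],c["T"],c["depth"]
    v,u=np.mgrid[:400,:640]
    P=np.stack([(u-K[0,2])/K[0,0]*d,(v-K[1,2])/K[1,1]*d,d],-1)@T[:3,:3].T+T[:3,3]
    P[d==0]=np.nan; return P
def ray(c,uv,z):
    K,T=c["camera_matrix"],c["T"]
    r=np.c_[(np.atleast_2d(uv)-K[[0,1],[2,2]])/K[[0,1],[0,1]],np.ones(len(np.atleast_2d(uv)))]@T[:3,:3].T
    return (T[:3,3]+r*((z-T[2,3])/r[:,2])[:,None])[:,:2]
E
python3 - <<'E'
from meas import *
R={}
for n in("top","scene"):
    c=dict(np.load(n+"0.npz")); P=cloud(c); z=P[...,2]
    print(n,"table z",np.nanmedian(z[(P[...,0]>.3)&(P[...,0]<.45)&(abs(P[...,1])<.2)]).round(4))
    # rack
    h=cv2.cvtColor(c["image"],cv2.COLOR_RGB2HSV)
    m=((h[...,0]<18)&(h[...,1]>90)&(h[...,2]>30)&(P[...,0]>.35)&(P[...,0]<.6)&(P[...,1]<-.05)&(P[...,1]>-.5)&(z<.04)).astype(np.uint8)
    k,l,s,_=cv2.connectedComponentsWithStats(m); i=1+s[1:,4].argmax()
    cnt=cv2.findContours((l==i).astype(np.uint8),0,2)[0][0][:,0].astype(float)
    r=cv2.minAreaRect(ray(c,cnt,.022).astype(np.float32)); print("rack rect",np.round(r[0],4),np.round(r[1],4),r[2])
    # containers
    reg=(P[...,0]>.3)&(P[...,0]<.6)&(P[...,1]>.03)&(P[...,1]<.5)
    m=(reg&(z>.085)).astype(np.uint8); k,l,s,ce=cv2.connectedComponentsWithStats(m)
    for i in range(1,k):
        if s[i,4]<15: continue
        zz=z[l==i]; top=np.percentile(zz,90); q=P[(l==i)&(z>top-.006)]
        (cx,cy),rad=cv2.minEnclosingCircle(q[:,:2].astype(np.float32))
        print(" blob",ce[i].round(),s[i,4],"top",top.round(4),"med",np.median(q[:,:2],0).round(4),"mec",np.round((cx,cy,rad),4))
    m=reg&(z>.012)&(z<.032)
    r=cv2.minAreaRect(P[m][:,:2].astype(np.float32)); print("rail hold rect",np.round(r[0],4),np.round(r[1],4),r[2])
    q=(P[...,0]>.45)&(P[...,0]<.6)&(abs(P[...,1]+.01)<.06)&(z>.02); print("cup",np.nanmax(z[q]),np.median(P[q],0).round(3))
E
```

```text
top table z -0.0004
rack rect [ 0.5442 -0.2443] [0.324  0.0908] 73.95115661621094
 blob [222. 188.] 600 top 0.1264 med [0.5278 0.2111] mec [0.5281 0.2113 0.0256]
 blob [262. 185.] 474 top 0.119 med [0.5365 0.1303] mec [0.5376 0.1305 0.0177]
 blob [186. 195.] 635 top 0.1054 med [0.5125 0.289 ] mec [0.5126 0.2897 0.029 ]
 blob [149. 203.] 439 top 0.1346 med [0.4954 0.3643] mec [0.4957 0.3654 0.0155]
rail hold rect [0.5165 0.2176] [0.3751 0.1442] 89.91397857666016
cup 0.0871537618728302 [0.487 0.006 0.024]
scene table z 0.0004
rack rect [ 0.5478 -0.2395] [0.3318 0.0856] 73.9893798828125
 blob [346. 226.] 428 top 0.1192 med [0.538  0.1314] mec [0.538  0.1305 0.0178]
 blob [372. 250.] 586 top 0.1266 med [0.5304 0.2136] mec [0.5289 0.2125 0.0256]
 blob [400. 276.] 647 top 0.1057 med [0.5142 0.2905] mec [0.5132 0.2896 0.0292]
 blob [431. 302.] 472 top 0.135 med [0.4973 0.3655] mec [0.4961 0.3654 0.0148]
rail hold rect [0.5193 0.218 ] [0.3767 0.1372] 89.22293090820312
cup 0.08777506914724464 [0.485 0.007 0.024]
```

Call:
carry_out:
  steps:
    - [0.5,-0.35,0.08,0,0,-0.84]
    - [0.57,-0.4,0.08,0,0,-0.84]
    - [0.57,-0.4,0.08,0,0,-0.84]
    - [0.57,-0.4,0.08,0,0,-0.84]
    - [0.57,-0.4,0.08,0,0,-0.84]
    - [0.57,-0.4,0.08,0,0,-0.84]
    - [0.57,-0.4,0.08,0,0,-0.84]
    - [0.57,-0.4,0.08,0,0,-0.84]
    - [0,0,0,0,0,0]
    - [0,0,0,0,0,0]
  fingers: 1
  grip_force: 30

```text
time: 1.35
tool_pos: [0.4948, 0.3669, 0.269]
ee_rot: [[-0.177, 0.984, -0.001], [0.984, 0.177, -0.0], [-0.0, -0.001, -1.0]]
ft_force: [-0.4, 0.4, 0.1]
gripper_width: 0.0854
grip_force: 0.0
```

Call:
carry_out:
  steps:
    - [0.02,-0.02,-0.3,0,0,0]
    - [0,0,-0.5,0,0,0]
    - [0,0,-0.5,0,0,0]
    - [0,0,-0.5,0,0,0]
    - [0,0,-0.4,0,0,0]
    - [0,0,-0.3,0,0,0]
    - [0,0,-0.2,0,0,0]
    - [0,0,0,0,0,0]
    - [0,0,0,0,0,0]

```text
time: 2.48
tool_pos: [0.4969, 0.3661, 0.1087]
ee_rot: [[-0.176, 0.984, 0.001], [0.984, 0.176, 0.001], [0.001, 0.001, -1.0]]
ft_force: [0.4, -0.9, -0.9]
gripper_width: 0.0854
grip_force: 0.0
```

Call:
carry_out:
  steps:
    - [0,0,0,0,0,0]
    - [0,0,0,0,0,0]
    - [0,0,0,0,0,0]
    - [0,0,0,0,0,0]
    - [0,0,0,0,0,0]
    - [0,0,0,0,0,0]
    - [0,0,0,0,0,0]
    - [0,0,0,0,0,0]
  fingers: 0
  grip_force: 40

```text
time: 3.48
tool_pos: [0.4965, 0.3659, 0.1081]
ee_rot: [[-0.176, 0.984, 0.0], [0.984, 0.176, 0.0], [0.0, 0.0, -1.0]]
ft_force: [-3.5, -0.6, 5.8]
gripper_width: 0.029
grip_force: 39.5
```

Call:
carry_out:
  steps:
    - [0,0,0.1,0,0,0]
    - [0,0,0.2,0,0,0]
    - [0,0,0.4,0,0,0]
    - [0,0,0.5,0,0,0]
    - [0,0,0.5,0,0,0]
    - [0,0,0.5,0,0,0]
    - [0,0,0.4,0,0,0]
    - [0,0,0.2,0,0,0]
    - [0,0,0.1,0,0,0]
    - [0,0,0,0,0,0]

```text
time: 4.72
tool_pos: [0.4962, 0.3656, 0.2812]
ee_rot: [[-0.176, 0.984, -0.001], [0.984, 0.176, -0.0], [-0.0, -0.001, -1.0]]
ft_force: [0.3, 0.7, -2.8]
gripper_width: 0.0289
grip_force: 39.9
```

Call:
carry_out:
  steps:
    - [0.015,-0.2,0,0,0,-0.17]
    - [0.015,-0.4,0,0,0,-0.17]
    - [0.015,-0.6,0,0,0,-0.17]
    - [0.015,-0.7,0,0,0,-0.17]
    - [0.015,-0.7,0,0,0,-0.17]
    - [0.015,-0.7,0,0,0,-0.17]
    - [0.015,-0.7,0,0,0,-0.17]
    - [0.015,-0.7,0,0,0,-0.17]
    - [0.015,-0.7,0,0,0,-0.17]
    - [0.015,-0.7,0,0,0,-0.17]
    - [0.015,-0.7,0,0,0,-0.17]
    - [0.015,-0.7,0,0,0,-0.17]

```text
time: 6.22
tool_pos: [0.5062, -0.0861, 0.2808]
ee_rot: [[0.131, 0.991, -0.001], [0.991, -0.131, 0.0], [-0.0, -0.001, -1.0]]
ft_force: [0.4, -0.0, -2.2]
gripper_width: 0.0293
grip_force: 39.9
```

Call:
carry_out:
  steps:
    - [0.015,-0.7,0,0,0,-0.17]
    - [0.015,-0.7,0,0,0,-0.17]
    - [0.015,-0.7,0,0,0,-0.17]
    - [0.015,-0.7,0,0,0,-0.17]
    - [0.015,-0.7,0,0,0,-0.17]
    - [0.015,-0.55,0,0,0,-0.17]
    - [0,-0.35,0,0,0,0]
    - [0,-0.17,0,0,0,0]
    - [0,0,0,0,0,0]
    - [0,0,0,0,0,0]
    - [0,0,0,0,0,0]

```text
time: 7.6
tool_pos: [0.5129, -0.3576, 0.2819]
ee_rot: [[0.277, 0.961, 0.0], [0.961, -0.277, -0.0], [0.0, 0.0, -1.0]]
ft_force: [-0.0, 0.5, -2.8]
gripper_width: 0.0288
grip_force: 40.0
```

Call:
carry_out:
  steps:
    - [-0.01,-0.02,-0.2,0,0,0]
    - [0,0,-0.4,0,0,0]
    - [0,0,-0.5,0,0,0]
    - [0,0,-0.5,0,0,0]
    - [0,0,-0.5,0,0,0]
    - [0,0,-0.4,0,0,0]
    - [0,0,-0.2,0,0,0]
    - [0,0,-0.1,0,0,0]
    - [0,0,-0.1,0,0,0]
    - [0,0,-0.05,0,0,0]
    - [0,0,0,0,0,0]
    - [0,0,0,0,0,0]

```text
time: 9.1
tool_pos: [0.5122, -0.3599, 0.1052]
ee_rot: [[0.278, 0.96, 0.001], [0.96, -0.278, -0.001], [-0.0, 0.001, -1.0]]
ft_force: [-0.1, 0.2, -3.0]
gripper_width: 0.0287
grip_force: 40.0
```

Call:
carry_out:
  steps:
    - [0,0,-0.02,0,0,0]
    - [0,0,-0.02,0,0,0]
    - [0,0,0,0,0,0]
    - [0,0,0,0,0,0]

```text
time: 9.6
tool_pos: [0.5122, -0.36, 0.1031]
ee_rot: [[0.278, 0.961, 0.001], [0.961, -0.278, -0.001], [-0.0, 0.001, -1.0]]
ft_force: [-3.5, 0.7, 5.2]
gripper_width: 0.0288
grip_force: 40.7
```

Call:
carry_out:
  steps:
    - [0,0,0,0,0,0]
    - [0,0,0,0,0,0]
    - [0,0,0,0,0,0]
    - [0,0,0,0,0,0]
    - [0,0,0,0,0,0]
    - [0,0,0,0,0,0]
  fingers: 1

```text
time: 10.35
tool_pos: [0.512, -0.3597, 0.1023]
ee_rot: [[0.278, 0.96, -0.0], [0.96, -0.278, 0.0], [0.0, -0.0, -1.0]]
ft_force: [-0.6, 0.8, 0.1]
gripper_width: 0.0852
grip_force: 0.0
```

Call:
carry_out:
  steps:
    - [0,0,0.2,0,0,0]
    - [0,0,0.5,0,0,0]
    - [0,0,0.6,0,0,0]
    - [0,0,0.6,0,0,0]
    - [0,0,0.5,0,0,0]
    - [0,0.2,0.4,0,0,0]
    - [0,0.4,0,0,0,0.2]
    - [0,0.6,0,0,0,0.2]
    - [0,0.8,0,0,0,0.2]
    - [0,0.8,0,0,0,0.2]
    - [0,0.8,0,0,0,0.2]
    - [0,0.8,0,0,0,0.2]

```text
time: 11.85
tool_pos: [0.5119, -0.0942, 0.2715]
ee_rot: [[0.101, 0.995, 0.002], [0.995, -0.101, -0.0], [-0.0, 0.002, -1.0]]
ft_force: [0.5, 0.4, -0.2]
gripper_width: 0.0853
grip_force: 0.0
```

Call:
carry_out:
  steps:
    - [0,0.8,0,0,0,0.2]
    - [0,0.8,0,0,0,0.2]
    - [0,0.8,0,0,0,0.2]
    - [0,0.8,0,0,0,0.2]
    - [0,0.8,0,0,0,0.2]
    - [0,0.8,0,0,0,0.2]
    - [0,0.7,0,0,0,0.2]
    - [0,0.5,0,0,0,0.2]
    - [0,0.3,0,0,0,0.2]
    - [0,0.1,0,0,0,0.05]
    - [0,0,0,0,0,0]
    - [0,0,0,0,0,0]

```text
time: 13.35
tool_pos: [0.5122, 0.2873, 0.2704]
ee_rot: [[-0.173, 0.985, 0.0], [0.985, 0.173, -0.0], [-0.0, 0.0, -1.0]]
ft_force: [0.2, -0.7, -0.4]
gripper_width: 0.0857
grip_force: 0.0
```

Call:
carry_out:
  steps:
    - [0.02,0.04,-0.3,0,0,0]
    - [0,0,-0.5,0,0,0]
    - [0,0,-0.5,0,0,0]
    - [0,0,-0.5,0,0,0]
    - [0,0,-0.5,0,0,0]
    - [0,0,-0.4,0,0,0]
    - [0,0,-0.3,0,0,0]
    - [0,0,-0.2,0,0,0]
    - [0,0,0,0,0,0]
    - [0,0,0,0,0,0]

```text
time: 14.6
tool_pos: [0.5139, 0.291, 0.0793]
ee_rot: [[-0.175, 0.985, 0.001], [0.985, 0.175, 0.001], [0.0, 0.002, -1.0]]
ft_force: [0.4, 0.2, 0.7]
gripper_width: 0.0855
grip_force: 0.0
```

Call:
carry_out:
  steps:
    - [0,0,0,0,0,0]
    - [0,0,0,0,0,0]
    - [0,0,0,0,0,0]
    - [0,0,0,0,0,0]
    - [0,0,0,0,0,0]
    - [0,0,0,0,0,0]
    - [0,0,0,0,0,0]
  fingers: 0
  grip_force: 40

```text
time: 15.48
tool_pos: [0.5137, 0.2911, 0.0795]
ee_rot: [[-0.175, 0.985, 0.001], [0.985, 0.175, 0.001], [0.0, 0.001, -1.0]]
ft_force: [-1.7, -0.2, 5.7]
gripper_width: 0.0565
grip_force: 42.2
```

Call:
carry_out:
  steps:
    - [0,0,0.1,0,0,0]
    - [0,0,0.2,0,0,0]
    - [0,0,0.4,0,0,0]
    - [0,0,0.6,0,0,0]
    - [0,0,0.6,0,0,0]
    - [0,0,0.5,0,0,0]
    - [0,0,0.3,0,0,0]
    - [0,0,0.2,0,0,0]
    - [0,0,0.1,0,0,0]
    - [0,0,0,0,0,0]

```text
time: 16.73
tool_pos: [0.513, 0.2906, 0.2577]
ee_rot: [[-0.175, 0.985, -0.001], [0.985, 0.175, -0.0], [-0.0, -0.001, -1.0]]
ft_force: [-0.7, -0.6, -3.2]
gripper_width: 0.0569
grip_force: 43.5
```

Call:
carry_out:
  steps:
    - [0.025,-0.2,0,0,0,-0.2]
    - [0.025,-0.4,0,0,0,-0.2]
    - [0.025,-0.6,0,0,0,-0.2]
    - [0.025,-0.7,0,0,0,-0.2]
    - [0.025,-0.7,0,0,0,-0.2]
    - [0.025,-0.7,0,0,0,-0.2]
    - [0.025,-0.7,0,0,0,-0.2]
    - [0.025,-0.7,0,0,0,-0.2]
    - [0.025,-0.7,0,0,0,-0.2]
    - [0.025,-0.7,0,0,0,-0.2]
    - [0.025,-0.7,0,0,0,-0.2]
    - [0.025,-0.7,0,0,0,-0.2]

```text
time: 18.23
tool_pos: [0.5302, -0.1612, 0.2574]
ee_rot: [[0.186, 0.983, -0.001], [0.983, -0.186, 0.0], [0.0, -0.001, -1.0]]
ft_force: [0.5, 0.8, -3.2]
gripper_width: 0.0566
grip_force: 43.4
```

Call:
carry_out:
  steps:
    - [0.025,-0.7,0,0,0,-0.2]
    - [0.025,-0.6,0,0,0,-0.2]
    - [0,-0.4,0,0,0,-0.2]
    - [0,-0.25,0,0,0,-0.05]
    - [0,-0.1,0,0,0,0]
    - [0,0,0,0,0,0]
    - [0,0,0,0,0,0]
    - [0,0,0,0,0,0]

```text
time: 19.23
tool_pos: [0.5344, -0.2816, 0.2585]
ee_rot: [[0.277, 0.961, 0.0], [0.961, -0.277, -0.0], [0.0, 0.0, -1.0]]
ft_force: [0.5, -0.3, -3.2]
gripper_width: 0.0571
grip_force: 43.4
```

Call:
carry_out:
  steps:
    - [0,0,-0.2,0,0,0]
    - [0,0,-0.5,0,0,0]
    - [0,0,-0.5,0,0,0]
    - [0,0,-0.5,0,0,0]
    - [0,0,-0.5,0,0,0]
    - [0,0,-0.4,0,0,0]
    - [0,0,-0.2,0,0,0]
    - [0,0,-0.1,0,0,0]
    - [0,0,-0.1,0,0,0]
    - [0,0,-0.02,0,0,0]
    - [0,0,0,0,0,0]
    - [0,0,0,0,0,0]

```text
time: 20.72
tool_pos: [0.5345, -0.2825, 0.0777]
ee_rot: [[0.278, 0.96, 0.001], [0.96, -0.278, -0.001], [-0.0, 0.001, -1.0]]
ft_force: [0.2, 0.0, -2.5]
gripper_width: 0.0564
grip_force: 43.5
```

Call:
carry_out:
  steps:
    - [0,0,-0.02,0,0,0]
    - [0,0,0,0,0,0]
    - [0,0,0,0,0,0]

```text
time: 21.1
tool_pos: [0.5342, -0.2823, 0.0759]
ee_rot: [[0.278, 0.96, -0.0], [0.96, -0.278, -0.0], [-0.0, -0.0, -1.0]]
ft_force: [-0.0, 0.3, -3.4]
gripper_width: 0.0565
grip_force: 43.5
```

Call:
carry_out:
  steps:
    - [0,0,-0.02,0,0,0]
    - [0,0,-0.01,0,0,0]
    - [0,0,0,0,0,0]
    - [0,0,0,0,0,0]

```text
time: 21.6
tool_pos: [0.5343, -0.2824, 0.0746]
ee_rot: [[0.278, 0.961, 0.0], [0.961, -0.278, -0.0], [-0.0, 0.0, -1.0]]
ft_force: [-4.1, 0.9, 4.2]
gripper_width: 0.0566
grip_force: 44.0
```

Call:
carry_out:
  steps:
    - [0,0,0,0,0,0]
    - [0,0,0,0,0,0]
    - [0,0,0,0,0,0]
    - [0,0,0,0,0,0]
    - [0,0,0,0,0,0]
  fingers: 1

```text
time: 22.22
tool_pos: [0.5342, -0.2823, 0.0741]
ee_rot: [[0.278, 0.961, 0.0], [0.961, -0.278, 0.0], [0.0, -0.0, -1.0]]
ft_force: [-0.4, 1.5, -0.4]
gripper_width: 0.0855
grip_force: 0.0
```

Call:
carry_out:
  steps:
    - [0,0,0.2,0,0,0]
    - [0,0,0.5,0,0,0]
    - [0,0,0.7,0,0,0]
    - [0,0,0.7,0,0,0]
    - [0,0,0.7,0,0,0]
    - [0,0.2,0.4,0,0,0.2]
    - [0,0.4,0.1,0,0,0.2]
    - [0,0.6,0,0,0,0.2]
    - [0,0.8,0,0,0,0.2]
    - [0,0.8,0,0,0,0.2]
    - [0,0.8,0,0,0,0.2]
    - [0,0.8,0,0,0,0.2]

```text
time: 23.72
tool_pos: [0.533, -0.0156, 0.271]
ee_rot: [[0.07, 0.998, -0.002], [0.998, -0.07, 0.0], [0.0, -0.002, -1.0]]
ft_force: [0.2, 0.2, -0.3]
gripper_width: 0.0855
grip_force: 0.0
```

Call:
carry_out:
  steps:
    - [-0.02,0.8,0,0,0,0.2]
    - [-0.02,0.8,0,0,0,0.2]
    - [-0.02,0.8,0,0,0,0.2]
    - [-0.02,0.6,0,0,0,0.2]
    - [-0.02,0.4,0,0,0,0.2]
    - [0,0.3,0,0,0,0.2]
    - [0,0.14,0,0,0,0.2]
    - [0,0,0,0,0,0.2]
    - [0,0,0,0,0,0.05]
    - [0,0,0,0,0,0]

```text
time: 24.98
tool_pos: [0.5284, 0.2113, 0.2721]
ee_rot: [[-0.173, 0.985, 0.0], [0.985, 0.173, -0.0], [-0.0, 0.0, -1.0]]
ft_force: [0.9, -0.3, -0.6]
gripper_width: 0.0853
grip_force: 0.0
```

Call:
carry_out:
  steps:
    - [0,0,-0.3,0,0,0]
    - [0,0,-0.5,0,0,0]
    - [0,0,-0.5,0,0,0]
    - [0,0,-0.5,0,0,0]
    - [0,0,-0.5,0,0,0]
    - [0,0,-0.4,0,0,0]
    - [0,0,-0.2,0,0,0]
    - [0,0,-0.1,0,0,0]
    - [0,0,0,0,0,0]
    - [0,0,0,0,0,0]

```text
time: 26.22
tool_pos: [0.5289, 0.2123, 0.0932]
ee_rot: [[-0.175, 0.985, 0.002], [0.985, 0.175, 0.001], [0.0, 0.002, -1.0]]
ft_force: [-0.5, -0.6, 0.5]
gripper_width: 0.0854
grip_force: 0.0
```

Call:
carry_out:
  steps:
    - [0,0,0,0,0,0]
    - [0,0,0,0,0,0]
    - [0,0,0,0,0,0]
    - [0,0,0,0,0,0]
    - [0,0,0,0,0,0]
    - [0,0,0,0,0,0]
    - [0,0,0,0,0,0]
  fingers: 0
  grip_force: 40

```text
time: 27.1
tool_pos: [0.5285, 0.2123, 0.0929]
ee_rot: [[-0.175, 0.985, 0.001], [0.985, 0.175, 0.0], [0.0, 0.001, -1.0]]
ft_force: [-1.9, -0.7, 5.5]
gripper_width: 0.0514
grip_force: 42.8
```

Call:
carry_out:
  steps:
    - [0,0,0.1,0,0,0]
    - [0,0,0.2,0,0,0]
    - [0,0,0.4,0,0,0]
    - [0,0,0.6,0,0,0]
    - [0,0,0.6,0,0,0]
    - [0,0,0.5,0,0,0]
    - [0,0,0.3,0,0,0]
    - [0,0,0.2,0,0,0]
    - [0,0,0.1,0,0,0]
    - [0,0,0,0,0,0]

```text
time: 28.35
tool_pos: [0.528, 0.2121, 0.2716]
ee_rot: [[-0.175, 0.985, -0.001], [0.985, 0.175, -0.0], [-0.0, -0.001, -1.0]]
ft_force: [0.9, 0.3, -3.7]
gripper_width: 0.0513
grip_force: 42.8
```

Call:
carry_out:
  steps:
    - [0.04,-0.2,0,0,0,-0.2]
    - [0.04,-0.4,0,0,0,-0.25]
    - [0.04,-0.6,0,0,0,-0.25]
    - [0.04,-0.7,0,0,0,-0.25]
    - [0.04,-0.7,0,0,0,-0.25]
    - [0.04,-0.7,0,0,0,-0.25]
    - [0.04,-0.7,0,0,0,-0.25]
    - [0.04,-0.7,0,0,0,-0.25]
    - [0.04,-0.7,0,0,0,-0.25]
    - [0.04,-0.6,0,0,0,-0.25]
    - [0.04,-0.5,0,0,0,-0.25]
    - [0.04,-0.3,0,0,0,-0.25]

```text
time: 29.85
tool_pos: [0.5562, -0.1979, 0.2711]
ee_rot: [[0.268, 0.963, -0.002], [0.963, -0.268, 0.0], [-0.0, -0.002, -1.0]]
ft_force: [1.3, -0.1, -3.9]
gripper_width: 0.0514
grip_force: 42.7
```

Call:
carry_out:
  steps:
    - [0,-0.15,0,0,0,-0.1]
    - [0,0,0,0,0,0]
    - [0,0,0,0,0,0]
    - [0,0,0,0,0,0]

```text
time: 30.35
tool_pos: [0.5571, -0.204, 0.2722]
ee_rot: [[0.277, 0.961, 0.0], [0.961, -0.277, 0.0], [0.0, 0.0, -1.0]]
ft_force: [0.2, 0.6, -3.1]
gripper_width: 0.0517
grip_force: 42.8
```

Call:
carry_out:
  steps:
    - [0,-0.01,-0.2,0,0,0]
    - [0,0,-0.5,0,0,0]
    - [0,0,-0.5,0,0,0]
    - [0,0,-0.5,0,0,0]
    - [0,0,-0.5,0,0,0]
    - [0,0,-0.4,0,0,0]
    - [0,0,-0.2,0,0,0]
    - [0,0,-0.1,0,0,0]
    - [0,0,-0.1,0,0,0]
    - [0,0,-0.04,0,0,0]
    - [0,0,0,0,0,0]
    - [0,0,0,0,0,0]

```text
time: 31.85
tool_pos: [0.5573, -0.2057, 0.0902]
ee_rot: [[0.278, 0.96, 0.001], [0.96, -0.278, -0.0], [-0.0, 0.001, -1.0]]
ft_force: [-0.3, 0.4, -3.1]
gripper_width: 0.0511
grip_force: 42.8
```

Call:
carry_out:
  steps:
    - [0,0,-0.02,0,0,0]
    - [0,0,0,0,0,0]
    - [0,0,0,0,0,0]

```text
time: 32.22
tool_pos: [0.5569, -0.2055, 0.0885]
ee_rot: [[0.278, 0.961, -0.0], [0.961, -0.278, -0.0], [-0.0, -0.0, -1.0]]
ft_force: [-0.0, -0.5, -4.0]
gripper_width: 0.0511
grip_force: 42.8
```

Call:
carry_out:
  steps:
    - [0,0,-0.02,0,0,0]
    - [0,0,0,0,0,0]
    - [0,0,0,0,0,0]

```text
time: 32.6
tool_pos: [0.5572, -0.2056, 0.0879]
ee_rot: [[0.278, 0.961, 0.001], [0.961, -0.278, -0.0], [-0.0, 0.001, -1.0]]
ft_force: [-2.8, -0.2, 5.8]
gripper_width: 0.0514
grip_force: 43.6
```

Call:
carry_out:
  steps:
    - [0,0,0,0,0,0]
    - [0,0,0,0,0,0]
    - [0,0,0,0,0,0]
    - [0,0,0,0,0,0]
    - [0,0,0,0,0,0]
  fingers: 1

```text
time: 33.22
tool_pos: [0.557, -0.2055, 0.0872]
ee_rot: [[0.278, 0.961, -0.0], [0.961, -0.278, -0.0], [-0.0, 0.0, -1.0]]
ft_force: [0.4, -0.4, 0.3]
gripper_width: 0.0855
grip_force: 0.0
```

Call:
carry_out:
  steps:
    - [0,0,0.2,0,0,0]
    - [0,0,0.5,0,0,0]
    - [0,0,0.7,0,0,0]
    - [0,0,0.7,0,0,0]
    - [0,0,0.6,0,0,0]
    - [-0.04,0.2,0.3,0,0,0.25]
    - [-0.04,0.4,0.05,0,0,0.25]
    - [-0.04,0.6,0,0,0,0.25]
    - [-0.04,0.7,0,0,0,0.25]
    - [-0.04,0.7,0,0,0,0.25]
    - [-0.04,0.7,0,0,0,0.25]
    - [-0.04,0.7,0,0,0,0.25]

```text
time: 34.72
tool_pos: [0.5383, 0.0374, 0.268]
ee_rot: [[0.016, 1.0, -0.003], [1.0, -0.016, 0.001], [0.0, -0.003, -1.0]]
ft_force: [0.0, -0.3, -1.3]
gripper_width: 0.0854
grip_force: 0.0
```

Call:
carry_out:
  steps:
    - [-0.04,0.6,0,0,0,0.25]
    - [0,0.5,0,0,0,0.25]
    - [0,0.3,0,0,0,0.25]
    - [0,0.2,0,0,0,0.25]
    - [0,0,0,0,0,0.25]
    - [0,0,0,0,0,0.05]
    - [0,0,0,0,0,0]
    - [0,0,0,0,0,0]

```text
time: 35.72
tool_pos: [0.5379, 0.1299, 0.2703]
ee_rot: [[-0.173, 0.985, 0.0], [0.985, 0.173, -0.0], [-0.0, 0.0, -1.0]]
ft_force: [-0.1, -0.7, -0.0]
gripper_width: 0.0854
grip_force: 0.0
```

Call:
carry_out:
  steps:
    - [0,0,-0.3,0,0,0]
    - [0,0,-0.5,0,0,0]
    - [0,0,-0.5,0,0,0]
    - [0,0,-0.5,0,0,0]
    - [0,0,-0.5,0,0,0]
    - [0,0,-0.35,0,0,0]
    - [0,0,-0.15,0,0,0]
    - [0,0,-0.05,0,0,0]
    - [0,0,0,0,0,0]
    - [0,0,0,0,0,0]

```text
time: 36.98
tool_pos: [0.5385, 0.1306, 0.1004]
ee_rot: [[-0.175, 0.985, 0.002], [0.985, 0.175, 0.0], [-0.0, 0.002, -1.0]]
ft_force: [-0.4, -0.7, -0.1]
gripper_width: 0.0855
grip_force: 0.0
```

Call:
carry_out:
  steps:
    - [0,0,0,0,0,0]
    - [0,0,0,0,0,0]
    - [0,0,0,0,0,0]
    - [0,0,0,0,0,0]
    - [0,0,0,0,0,0]
    - [0,0,0,0,0,0]
    - [0,0,0,0,0,0]
    - [0,0,0,0,0,0]
  fingers: 0
  grip_force: 40

```text
time: 37.98
tool_pos: [0.538, 0.1305, 0.0997]
ee_rot: [[-0.175, 0.985, 0.0], [0.985, 0.175, 0.0], [-0.0, 0.0, -1.0]]
ft_force: [-0.9, 0.5, 5.4]
gripper_width: 0.0346
grip_force: 40.1
```

Call:
carry_out:
  steps:
    - [0,0,0.1,0,0,0]
    - [0,0,0.2,0,0,0]
    - [0,0,0.4,0,0,0]
    - [0,0,0.6,0,0,0]
    - [0,0,0.6,0,0,0]
    - [0,0,0.5,0,0,0]
    - [0,0,0.3,0,0,0]
    - [0,0,0.2,0,0,0]
    - [0,0,0.1,0,0,0]
    - [0,0,0,0,0,0]

```text
time: 39.22
tool_pos: [0.5376, 0.1305, 0.2788]
ee_rot: [[-0.175, 0.985, -0.001], [0.985, 0.175, -0.0], [0.0, -0.001, -1.0]]
ft_force: [0.2, 1.0, -2.5]
gripper_width: 0.0344
grip_force: 40.3
```

Call:
carry_out:
  steps:
    - [0.06,-0.2,0,0,0,-0.28]
    - [0.06,-0.3,0,0,0,-0.28]
    - [0.06,-0.45,0,0,0,-0.28]
    - [0.06,-0.5,0,0,0,-0.28]
    - [0.06,-0.5,0,0,0,-0.28]
    - [0.06,-0.5,0,0,0,-0.28]
    - [0.06,-0.5,0,0,0,-0.28]
    - [0.06,-0.5,0,0,0,-0.28]
    - [0.06,-0.4,0,0,0,-0.28]
    - [0.06,-0.3,0,0,0,-0.28]
    - [0.06,-0.16,0,0,0,-0.25]
    - [0.02,0,0,0,0,0]

```text
time: 40.72
tool_pos: [0.5787, -0.1286, 0.2791]
ee_rot: [[0.28, 0.96, -0.0], [0.96, -0.28, 0.0], [0.0, -0.0, -1.0]]
ft_force: [-0.9, 0.6, -3.2]
gripper_width: 0.0343
grip_force: 40.3
```

Call:
carry_out:
  steps:
    - [0,0,0,0,0,0]
    - [0,0,0,0,0,0]
    - [0,0,0,0,0,0]

```text
time: 41.1
tool_pos: [0.5786, -0.1275, 0.2794]
ee_rot: [[0.277, 0.961, 0.0], [0.961, -0.277, 0.0], [0.0, 0.0, -1.0]]
ft_force: [0.9, 0.3, -2.9]
gripper_width: 0.0345
grip_force: 40.3
```

Same descent (3.04 units) should stop about 2 mm above contact.

Call:
carry_out:
  steps:
    - [0,-0.01,-0.2,0,0,0]
    - [0,0,-0.5,0,0,0]
    - [0,0,-0.5,0,0,0]
    - [0,0,-0.5,0,0,0]
    - [0,0,-0.5,0,0,0]
    - [0,0,-0.4,0,0,0]
    - [0,0,-0.2,0,0,0]
    - [0,0,-0.1,0,0,0]
    - [0,0,-0.1,0,0,0]
    - [0,0,-0.04,0,0,0]
    - [0,0,0,0,0,0]
    - [0,0,0,0,0,0]

```text
time: 42.6
tool_pos: [0.5789, -0.1288, 0.0974]
ee_rot: [[0.278, 0.961, 0.001], [0.961, -0.278, -0.0], [-0.0, 0.001, -1.0]]
ft_force: [1.3, 0.7, -2.6]
gripper_width: 0.0347
grip_force: 40.3
```

Call:
carry_out:
  steps:
    - [0,0,-0.02,0,0,0]
    - [0,0,0,0,0,0]
    - [0,0,0,0,0,0]

```text
time: 42.98
tool_pos: [0.5785, -0.1287, 0.0957]
ee_rot: [[0.278, 0.961, -0.0], [0.961, -0.278, 0.0], [0.0, -0.0, -1.0]]
ft_force: [0.7, 0.1, -2.4]
gripper_width: 0.0344
grip_force: 40.3
```

Call:
carry_out:
  steps:
    - [0,0,-0.02,0,0,0]
    - [0,0,0,0,0,0]
    - [0,0,0,0,0,0]

```text
time: 43.35
tool_pos: [0.5787, -0.1287, 0.0948]
ee_rot: [[0.278, 0.961, 0.0], [0.961, -0.278, -0.0], [-0.0, 0.0, -1.0]]
ft_force: [-1.5, 0.0, 0.2]
gripper_width: 0.0345
grip_force: 40.6
```

Contact felt (the weight is off the wrist). Open and retreat clear of the views.

Call:
carry_out:
  steps:
    - [0,0,0,0,0,0]
    - [0,0,0,0,0,0]
    - [0,0,0,0,0,0]
    - [0,0,0,0,0,0]
    - [0,0,0,0,0,0]
    - [0,0,0,0,0,0]
  fingers: 1

```text
time: 44.1
tool_pos: [0.5786, -0.1287, 0.0945]
ee_rot: [[0.278, 0.961, -0.0], [0.961, -0.278, 0.0], [0.0, -0.0, -1.0]]
ft_force: [0.3, 0.2, -0.3]
gripper_width: 0.0854
grip_force: 0.0
```

Call:
carry_out:
  steps:
    - [0,0,0.2,0,0,0]
    - [0,0,0.5,0,0,0]
    - [0,0,0.7,0,0,0]
    - [0,0,0.7,0,0,0]
    - [0,0,0.6,0,0,0]
    - [0,0.3,0.2,0,0,0]
    - [0,0.6,0,0,0,0]
    - [0,0.8,0,0,0,0]
    - [0,0.8,0,0,0,0]
    - [0,0.8,0,0,0,0]
    - [-0.3,0.8,0,0,0,0]
    - [-0.3,0.8,0,0,0,0]

```text
time: 45.6
tool_pos: [0.5409, 0.1678, 0.2671]
ee_rot: [[0.278, 0.961, -0.002], [0.961, -0.278, 0.0], [-0.001, -0.002, -1.0]]
ft_force: [0.3, 0.7, 0.5]
gripper_width: 0.0855
grip_force: 0.0
```

Call:
carry_out:
  steps:
    - [-0.3,0.8,0,0,0,0]
    - [-0.3,0.8,0,0,0,0]
    - [-0.3,0.8,0,0,0,0]
    - [-0.3,0.8,0,0,0,0]
    - [0,0,0,0,0,0]
    - [0,0,0,0,0,0]

```text
time: 46.35
tool_pos: [0.4697, 0.3575, 0.2675]
ee_rot: [[0.277, 0.961, -0.001], [0.961, -0.277, -0.001], [-0.001, -0.001, -1.0]]
ft_force: [-0.4, -0.3, -0.4]
gripper_width: 0.0855
grip_force: 0.0
```

```bash
python3 - <<'E'
from plant import vision
from meas import *
C=np.array([.5455,-.2435]);a=np.radians(-16.05);R=np.array([[np.cos(a),-np.sin(a)],[np.sin(a),np.cos(a)]])
for n in("top","scene"):
    c=vision.capture(n); cv2.imwrite(f"pics/{n}1.png",c["image"][...,::-1]); P=cloud(c); z=P[...,2]
    m=((P[...,0]>.42)&(P[...,0]<.65)&(P[...,1]<-.07)&(P[...,1]>-.43)&(z>.08)&(z<.15)).astype(np.uint8); k,l,s,ce=cv2.connectedComponentsWithStats(m)
    for i in range(1,k):
        if s[i,4]<15: continue
        top=np.percentile(z[l==i],90); q=P[(l==i)&(z>top-.006)]
        p,rad=cv2.minEnclosingCircle(q[:,:2].astype(np.float32))
        print(n,ce[i].round(),"top",top.round(4),"r",round(rad,4),"in rack",((np.array(p)-C)@R).round(4))
E
```

```text
top [384. 168.] top 0.1138 r 0.018 in rack [-0.0005  0.1197]
top [422. 178.] top 0.1215 r 0.0253 in rack [0.0006 0.0404]
top [459. 190.] top 0.1005 r 0.0291 in rack [-0.0009 -0.0403]
top [496. 201.] top 0.1297 r 0.0154 in rack [-0.0011 -0.1198]
scene [254.  92.] top 0.1302 r 0.0154 in rack [ 0.0005 -0.1197]
scene [263. 125.] top 0.1212 r 0.0258 in rack [0.0002 0.0417]
scene [274. 158.] top 0.1145 r 0.0184 in rack [-0.0006  0.1195]
```

View pics/top1.png

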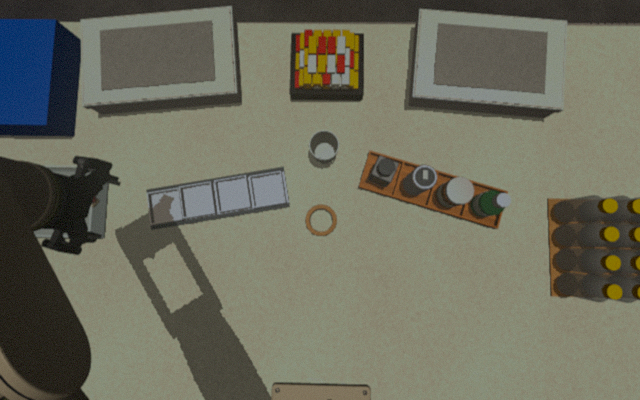

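The tin (384,168), can (422,178), jar (459,190) and bottle (496,201) stand upright in the rack. They are within 2 mm of their compartment centres, and their top heights show them resting on the rack floor.

```bash
python3 -c "from plant import sign_off; print(sign_off())"
```

```text
the job is handed in; nothing more can be done
None
```

The job is handed in: tin, can, jar and bottle stand upright on the rack floor, left to right in reverse order, each within about 2 mm of its compartment centre in the last camera check, at about 46 s of the 102 s allowed; the hand-in returned no verdict.

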